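# Release the latched key on the bench switch box

## Task

One of the four identical ivory keys on the bench switch box was left latched down, so its outlet is still on; the keys are worn and stand unevenly, so feel for it with light taps: the three free keys give softly under a light finger, the latched one stays firm. Then press the latched key home with the fingertips and let it spring up, without switching on any of the other three and without knocking or picking up the cup, pot or tape beside the box. Finish with the hand clear.

Things in the scene. Friction and masses are not known exactly. Their poses are not given: they have to be found in the camera images.
- switch_box: Dark grey box, aluminium face plate, four ivory keys on top; fixed to the bench; 104 x 236 mm, 39 mm high. Origin: centre of its underside. x axis to its back edge, y along the row, z up. Keys 34 mm (x) by 30 mm (y), 50 mm apart, at x = 0, y = +75, +25, -25, -75 mm, each in a low dark collar (42 mm above the bench); they move straight down and always stay proud of it.
- place_1 (a point): Fixed point on the switch box at key place 1 (the row's +y end): centred on the key, 58 mm above the bench. The top of the key there stands 0 to 5 mm below this point, whichever key it is. Its x axis points to the back edge of the box and its y axis along the row towards place 1.
- place_2 (a point): Fixed point on the switch box at key place 2 (second from the +y end): centred on the key, 58 mm above the bench. The top of the key there stands 0 to 5 mm below this point, whichever key it is. Its x axis points to the back edge of the box and its y axis along the row towards place 1.
- place_3 (a point): Fixed point on the switch box at key place 3 (third from the +y end): centred on the key, 58 mm above the bench. The top of the key there stands 0 to 5 mm below this point, whichever key it is. Its x axis points to the back edge of the box and its y axis along the row towards place 1.
- place_4 (a point): Fixed point on the switch box at key place 4 (the row's -y end): centred on the key, 58 mm above the bench. The top of the key there stands 0 to 5 mm below this point, whichever key it is. Its x axis points to the back edge of the box and its y axis along the row towards place 1.
- latched_key (a joint): Downward travel (m) of the key latched at the start: 0 = up, 0.004 = latched, 0.010 = bottomed. At one of the four places, unknown which. Latched, it does not give below about 4.5 N; pressed on, it sinks and stiffens to 8 or 9 N, where the latch lets go at about 0.0065; then softer, bottoming at 10 to 12 N. It then follows the finger up to 0. Let go before that, it returns to 0.004.
- free_key_1 (a joint): Downward travel (m) of one of the three free keys: 0 = up, 0.010 = bottomed. At one of the four places, unknown which. Spring: gives from 0.6 N, then 1.0 N per mm, and follows the finger back up. A light tap of 2 to 3 N sinks it about 2 mm; at 7.5 mm it switches its outlet on, which must not happen.
- free_key_2 (a joint): Downward travel (m) of one of the three free keys: 0 = up, 0.010 = bottomed. At one of the four places, unknown which. Spring: gives from 0.6 N, then 1.0 N per mm, and follows the finger back up. A light tap of 2 to 3 N sinks it about 2 mm; at 7.5 mm it switches its outlet on, which must not happen.
- free_key_3 (a joint): Downward travel (m) of one of the three free keys: 0 = up, 0.010 = bottomed. At one of the four places, unknown which. Spring: gives from 0.6 N, then 1.0 N per mm, and follows the finger back up. A light tap of 2 to 3 N sinks it about 2 mm; at 7.5 mm it switches its outlet on, which must not happen.
- slip_cup: Pale grey-green open cup, 66 mm across and 66 mm high, loose, upright behind the box near its +y half. Origin: centre of its underside. To be left alone.
- stone_pot: Small grey-brown stoneware pot, 64 mm across and 59 mm high, loose, upright behind the box near its -y half. Origin: centre of its underside. To be left alone.
- tape_roll: Roll of cream masking tape lying flat, 104 mm across and 25 mm high, loose, beside the box's -y end. Origin: centre of its underside. To be left alone.
Not all that is in view belongs to the job. What is shaped like the part that bears latched_key but purple or red is not meant.

How it is judged (in metres and radians):
On the way:
1. the latched key is pressed home, past the point where its latch lets go (value of joint latched_key above 0.0062 m).
At the end, for the whole second after the job is handed in: The key that was latched is up (less than 1.5 mm down), the other three keys are up too (less than 1.5 mm down), and cup, pot and tape roll are within 15 mm of where they stood (value of joint each of latched_key, free_key_1, free_key_2, free_key_3 below 0.0015 m and distance of each of slip_cup, stone_pot, tape_roll from where it was at the start of the episode below 0.015 m); the robot touches nothing.
It fails at once if a free key is pressed 7.5 mm or more down (its outlet switches on) (value of joint any of free_key_1, free_key_2, free_key_3 above 0.0075 m).
It fails at once if the cup, the pot or the tape roll is pushed, lifted or carried by 15 mm or more (distance of any of slip_cup, stone_pot, tape_roll from where it was at the start of the episode above 0.015 m).
It fails at once if the cup or the pot is tipped by more than about 17 degrees (angle between any of slip_cup, stone_pot's own z axis and vertical above 0.3 rad).
It also fails if it takes over 42 s, if anything falls off the work surface, if the arm or the gripper's body presses on something with over 40 N, if the wrist force passes 120 N, or if a joint passes its speed limit or range.

## Robot

A 7-joint arm with a two-finger parallel gripper is mounted at the origin on the work surface; the furniture and walls round the work are solid. World frame = base frame: x ahead of the robot, y to its left, z up, the work surface at z = 0. Lengths are in m, angles in degrees, forces in N, time in s.
With the tool pointing down it reaches from about 0.425 to 0.875 m from the base axis. Payload 4.7 kg.
Tool frame: the origin (TCP) lies on the front face of the gripper's body, between the roots of the fingers; the fingertips stand 70 mm ahead of it and the grasp point (between the pads) lies 51 mm ahead of it (tip_extent is the distance from the TCP to the fingertips, in m); z points along the fingers, y is the direction in which the jaws open and shut (so a half turn about z gives the same grasp; the last joint's range is limited). The gripper opens to 87 mm and grips with 3 to 60 N. Pads are 19 mm wide; open, the fingers measure 117 mm over their backs; the gripper's body (75 mm by 190 mm) begins 51 mm behind the grasp point.
Start: joints at [72.256, 18.392, -4.016, 83.108, 1.295, 78.541, -3.26], TCP at [0.207, -0.616, 0.292] pointing down, gripper open.
Joint ranges: [-163.93, 163.93], [-17.29, 119.83], [-79.2, 71.16], [3.27, 140.29], [-89.18, 269.18], [5.43, 117.66], [-154.24, 154.24]. Speed limits (degrees/s): [147.25, 147.25, 180, 180, 180, 180, 180].

## Interface

Orientations are given as [roll, pitch, yaw] about the fixed x, y, z axes, in that order (R = Rz(yaw) Ry(pitch) Rx(roll)).
In Python, from cell import * gives the robot as it stands.
- The arm moves only by the tool carry_out, never from a script. Its argument "increments" is text: rows parted by semicolons, each of 7 numbers parted by spaces: the opening, from 0 (shut) to 1 (fully open), then the shift along the tool's x, y, z in m, then the turn, a rotation vector about the tool's x, y, z in degrees. A call has 1 to 20 rows; each row shifts and turns the pose as measured when the row begins, along the tool's axes as they then stand; what a row does not reach is not made up. A row lasts 1/8 s, in which the tool goes at most 62.5 mm and 10.7 degrees, less where a joint would pass 70% of its speed; a pose out of reach is approached as far as the arm can. A call is refused whole if a number of a shift passes 0.0625 or a number of a turn 10.7, either way. A call with a gripper value outside its range is refused whole. The fingers move at their own pace and stop on an object; "force" is the grip in N (left out, the last holds). Time passes only in rows, so rows that do not move let the fingers close. It gives the time, the measured TCP pose, the force and the opening at its end, in the units of the state.
- get_obs(): the state, without advancing time (a new reading comes with each control period).
- read_camera(name): name is "scene" or "top" or "wrist"; returns a dict with "img" (480x640x3 uint8, blue, green, red), "fx", "fy", "cx", "cy" (pixels), "world_from_camera" (4x4, takes a point from camera to world coordinates). Camera axes: x right, y down, z forward; pixel columns grow to the right and rows downward; lengths in m; the calibration is good to about 2 mm. A picture is of the moment at which its call begins. There is no depth.
- sign_off(): hands the job in, once; it reports no verdict.
Trained networks look in a picture, given as the dict that the camera call returned (one of the last four; its "shot" number tells which), for a name from the list of things; names that differ only in an ending like _2 or _b are one class to them, and where a whole thing is asked for, a point or a joint stands for the part that bears it (a point fixed in the world has none). Each returns a list of dicts, best first, with "confidence" (0 to 1); they miss things now and then, are a little off and sometimes report something else, mostly with a low value. They report only what shows in the picture. A call takes as long as a camera call. They do not tell look-alikes from the thing itself.
- masks_of(target, picture): "pixels" (480x640 bool, what is visible of it) and "bbox" ([left, top, right, bottom] in pixels, round what is visible of it).
The state is a dict: "time_s": time; "qpos": joint angles; "joint_velocities": joint speeds; "effort": joint torques, N m; "tool_pos": TCP position; "tool_rot": TCP orientation; "force": force on the tool from outside, world axes, zero at the start; "wrist_torque": the same for the moment, N m; "grip_width": finger opening in m.
Only numpy, scipy, OpenCV 4.12 (cv2) and the standard library are available. Lean on these libraries where they do the work, as an engineer would, in place of code of your own. Each camera call takes 0.05 s, during which the arm holds its last target.

## Working session

There is one attempt and no reset: what is moved stays moved. The work goes in short steps, Python scripts to look and compute and a tool call to move; the robot and the scene stay as the last step left them, time stands still between calls to the robot, and variables do not carry over. Pictures are saved under pics/ and viewed, and the job is handed in when it is done.

Besides the shell and the picture viewer there is one more tool, called after "Request:" as name(argument=value, ...) on one line, values as JSON. carry_out: Moves the arm, as the interface text tells. Its arguments: {"type":"object","properties":{"increments":{"type":"string"},"force":{"type":"number"}},"required":["increments"]}

```bash
mkdir -p pics; python3 - <<'E'
from cell import *
import cv2,numpy as np
o=get_obs();print({k:np.round(v,4) for k,v in o.items()})
for n in("scene","top"):
    p=read_camera(n);cv2.imwrite(f"pics/{n}0.png",p["img"]);print(n,p["fx"],p["fy"],p["cx"],p["cy"],np.round(p["world_from_camera"],4).tolist())
    for t in("switch_box","latched_key","slip_cup","stone_pot","tape_roll"):
        for m in masks_of(t,p): print(t,round(m["confidence"],2),m["bbox"],m["pixels"].sum())
E
```

```text
{'time_s': np.float64(0.0), 'qpos': array([72.2567, 18.437 , -4.0165, 83.1766,  1.2959, 78.5408, -3.2611]), 'joint_velocities': array([-0.0536,  0.0038,  0.0832, -0.0153, -0.0138,  0.0078, -0.0605]), 'effort': array([-4.00000e-04, -4.91285e+01, -4.04000e-01, -3.12525e+01,
       -6.37000e-02,  4.39000e-02,  2.00000e-04]), 'tool_pos': array([ 0.2066, -0.6158,  0.2912]), 'tool_rot': array([-1.798909e+02,  6.400000e-03,  1.855310e+01]), 'force': array([ 0.6868, -0.3359, -0.3323]), 'wrist_torque': array([-0.0467, -0.0179,  0.0212]), 'grip_width': np.float64(0.0868)}
scene 557.0686020999235 557.0686020999235 319.1929875866153 246.8603711636502 [[-0.6372, -0.3361, 0.6936, -0.1498], [-0.7707, 0.2881, -0.5684, 0.4755], [-0.0088, -0.8967, -0.4426, 0.4976], [0.0, 0.0, 0.0, 1.0]]
switch_box 0.73 [278.8, 225.2, 394.0, 307.3] 4069
latched_key 0.97 [403.3, 271.4, 430.6, 298.6] 514
latched_key 0.73 [435.6, 230.4, 461.3, 245.1] 286
latched_key 0.6 [366.2, 290.6, 391.6, 314.5] 542
latched_key 0.48 [338.8, 238.6, 358.6, 250.9] 228
latched_key 0.2 [284.7, 227.9, 395.0, 306.1] 3843
slip_cup 0.76 [257.4,
[... 218 characters left out ...]
tape_roll 0.38 [283.2, 230.0, 395.7, 306.1] 3979
top 482.7686992446425 482.7686992446425 318.4008205506665 231.62079669073202 [[-0.0122, -0.9814, 0.1917, 0.3531], [-0.9999, 0.0109, -0.0075, -0.0623], [0.0052, -0.1918, -0.9814, 0.8844], [0.0, 0.0, 0.0, 1.0]]
switch_box 0.86 [278.3, 184.1, 421.7, 282.5] 6353
latched_key 0.89 [357.4, 309.2, 377.2, 332.1] 370
latched_key 0.85 [303.5, 311.8, 326.1, 334.0] 331
latched_key 0.79 [445.9, 266.4, 472.2, 289.3] 400
latched_key 0.57 [353.4, 213.6, 372.5, 239.2] 318
slip_cup 0.88 [270.0, 178.1, 308.7, 214.9] 1219
stone_pot 0.76 [340.0, 152.0, 373.7, 184.6] 939
tape_roll 0.81 [414.4, 152.8, 470.9, 214.2] 1493
tape_roll 0.22 [301.2, 234.0, 320.1, 259.3] 359
```

View pics/scene0.png

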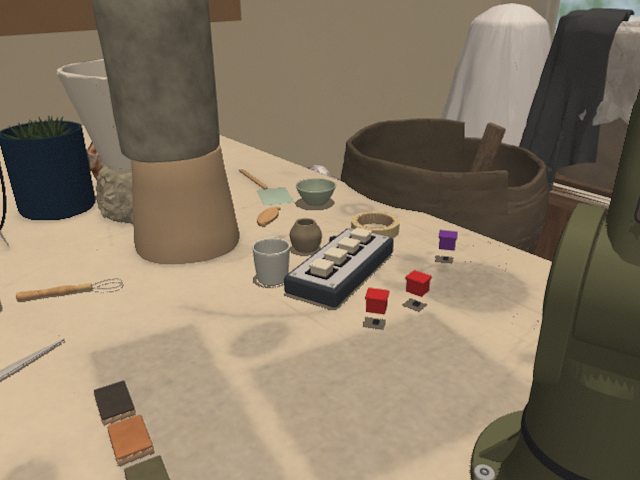

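View pics/top0.png

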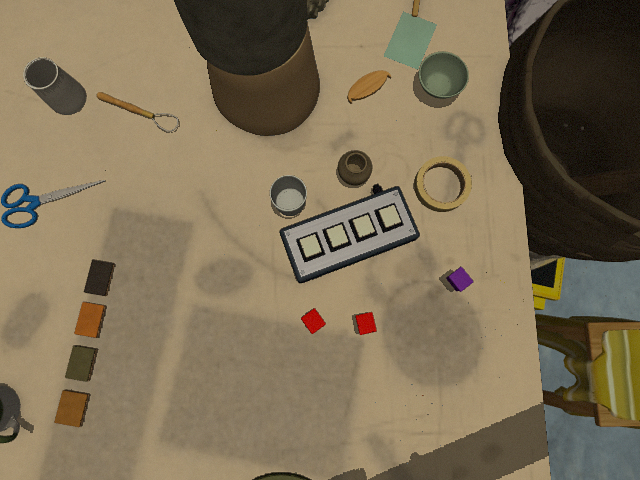

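```bash
python3 - <<'E'
import cv2
i=cv2.imread("pics/top0.png")[140:340,250:490]
cv2.imwrite("pics/topcrop.png",cv2.resize(i,(720,600),interpolation=cv2.INTER_CUBIC))
E
```

```text
(no output)
```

View pics/topcrop.png

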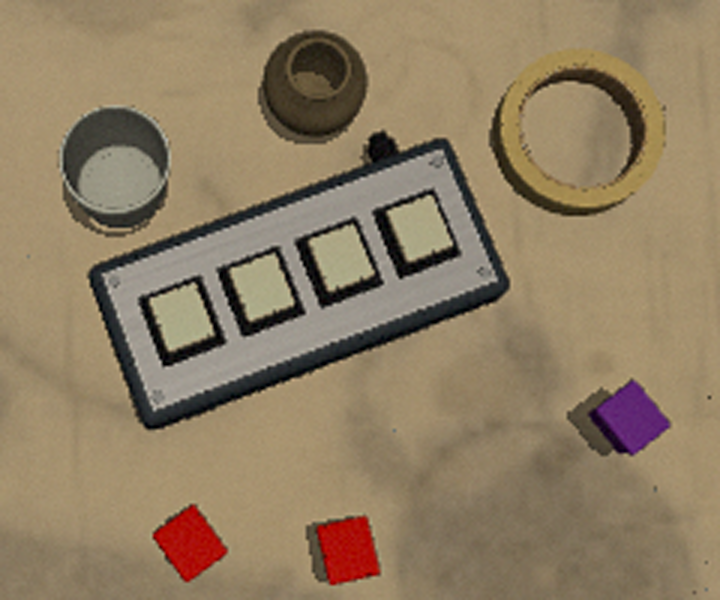

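The box's four ivory keys show in the top view at about (310,246), (337,236), (363,227) and (390,216). The red cubes at (313,321) and (365,323) and the purple one at (460,279) are look-alikes on stands, so they are not meant. Cup (288,195) and pot (355,167) are behind the box, and the tape (443,184) is beside its -y end. Next I'll localise the keys.

```bash
cat > h.py <<'E'
from cell import *
import cv2,numpy as np
def ray(p,u,v,z):
    T=p["world_from_camera"];d=T[:3,:3]@np.array([(u-p["cx"])/p["fx"],(v-p["cy"])/p["fy"],1]);c=T[:3,3]
    return c+d*(z-c[2])/d[2]
def proj(p,X):
    T=np.linalg.inv(p["world_from_camera"]);q=T[:3,:3]@X+T[:3,3];return p["fx"]*q[0]/q[2]+p["cx"],p["fy"]*q[1]/q[2]+p["cy"]
E
python3 - <<'E'
from h import *
for n,(a,b,c,d) in(("top",(280,195,410,275)),("scene",(300,222,385,285))):
    p=read_camera(n);im=p["img"].astype(int)
    hsv=cv2.cvtColor(p["img"],cv2.COLOR_BGR2HSV)
    m=np.zeros((480,640),np.uint8)
    B,G,R=im[...,0],im[...,1],im[...,2]
    mk=((R>150)&(R-B>18)) if 1 else 0
    m[b:d,a:c]=mk[b:d,a:c]
    k,l,s,cc=cv2.connectedComponentsWithStats(m)
    pts=[]
    for i in range(1,k):
        if 100<s[i,4]: 
            x=ray(p,*cc[i],0.0555);pts.append(x);print(n,s[i],cc[i].round(1),x.round(4))
    # box corners via mask
    if n=="top":
        mm=masks_of("switch_box",p)[0]["pixels"].astype(np.uint8)
        r=cv2.minAreaRect(cv2.findContours(mm,0,2)[0][0]);print(r,[ray(p,*q,0.035).round(4).tolist() for q in cv2.boxPoints(r)])
        for t in("slip_cup","stone_pot","tape_roll"):
            y,x=np.nonzero(masks_of(t,p)[0]["pixels"]);print(t,ray(p,x.mean(),y.mean(),0.03).round(3))
E
```

```text
top [280 195  23  16 253] [289.5 201.3] [ 0.5702 -0.018   0.0555]
top [280 195  89  34 927] [319.9 206. ] [ 0.561  -0.0719  0.0555]
top [379 205  22  22 288] [389.6 215.5] [ 0.5425 -0.1944  0.0555]
top [353 215  22  22 289] [363.4 225.3] [ 0.5254 -0.1476  0.0555]
top [327 225  21  22 295] [336.9 235.2] [ 0.5083 -0.1008  0.0555]
top [300 234  21  23 300] [310.1 245.1] [ 0.4912 -0.0539  0.0555]
top [280 236  14  39 268] [284.3 260.1] [ 0.4655 -0.0091  0.0555]
top [ 326  243   84   32 1069] [378.4 263.4] [ 0.4579 -0.1716  0.0555]
((347.6460266113281, 229.95883178710938), (66.31767272949219, 131.39910888671875), 69.07550048828125) [[0.5367, 0.0101, 0.035], [0.6223, -0.2146, 0.035], [0.5063, -0.2521, 0.035], [0.425, -0.032, 0.035]]
slip_cup [ 0.589 -0.015  0.03 ]
stone_pot [ 0.515 -0.123  0.03 ]
tape_roll [ 0.608 -0.299  0.03 ]
scene [316 222  35  26 443] [331.4 229.6] [ 0.5853 -0.1575  0.0555]
scene [ 300  222   85   63 1783] [343.7 253. ] [ 0.4965 -0.1095  0.0555]
scene [364 263  21  22 253] [377. 277.] [ 0.3977 -0.0932  0.0555]
```

Request:
carry_out(increments="0 0.03 -0.03 0 0 0 -1.5; 0 0.045 -0.03 0 0 0 0; 0 0.045 -0.03 0 0 0 0; 0 0.045 -0.03 0 0 0 0; 0 0.045 -0.03 0 0 0 0; 0 0.045 -0.03 0 0 0 0; 0 0.045 -0.03 0 0 0 0; 0 0.045 -0.03 0 0 0 0; 0 0 0 0 0 0 0", force=20)

```text
time_s: 2.02
tool_pos: [0.4568, -0.263, 0.2926]
tool_rot: [179.7, -0.1, 20.0]
force: [-1.0, -0.5, 0.9]
grip_width: 0.0054
```

Request:
carry_out(increments="0 0.035 -0.012 0.02 0 0 0; 0 0.035 -0.012 0.04 0 0 0; 0 0.034 -0.011 0.04 0 0 0; 0 0 0 0 0 0 0")

```text
time_s: 2.52
tool_pos: [0.5445, -0.1981, 0.1912]
tool_rot: [179.4, -0.1, 19.7]
force: [-0.0, -0.2, -0.8]
grip_width: 0.0004
```

```bash
python3 - <<'E'
from h import *
K=np.array([[.4912,-.0539],[.5083,-.1008],[.5254,-.1476],[.5425,-.1944]])
for n in("wrist","scene","top"):
    p=read_camera(n);im=p["img"].copy()
    for k in K: cv2.drawMarker(im,tuple(int(round(v)) for v in proj(p,np.array([*k,.0555]))),(255,0,255),0,8,1)
    if n=="scene": im=cv2.resize(im[190:330,230:430],(800,560))
    cv2.imwrite(f"pics/{n}1.png",im)
o=get_obs();print(o["time_s"],o["tool_pos"],o["tool_rot"],o["force"],o["grip_width"])
E
```

```text
2.675 [ 0.54459008 -0.20232351  0.19547887] [179.03929635  -0.29333663  19.35651215] [-0.37951055  0.2338612   0.46191762] 0.0007711731602285552
```

View pics/wrist1.png

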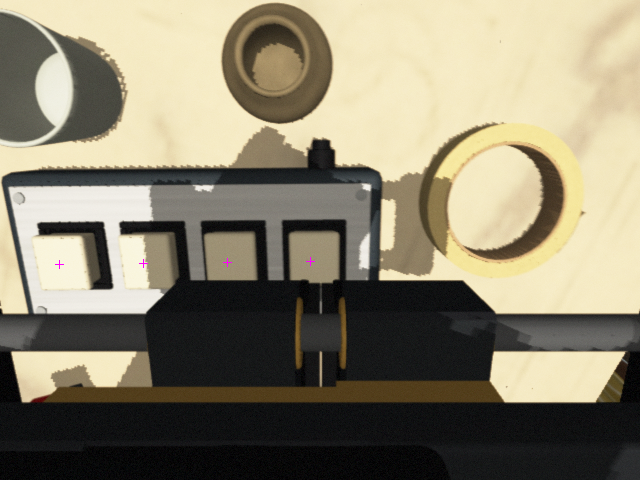

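View pics/scene1.png

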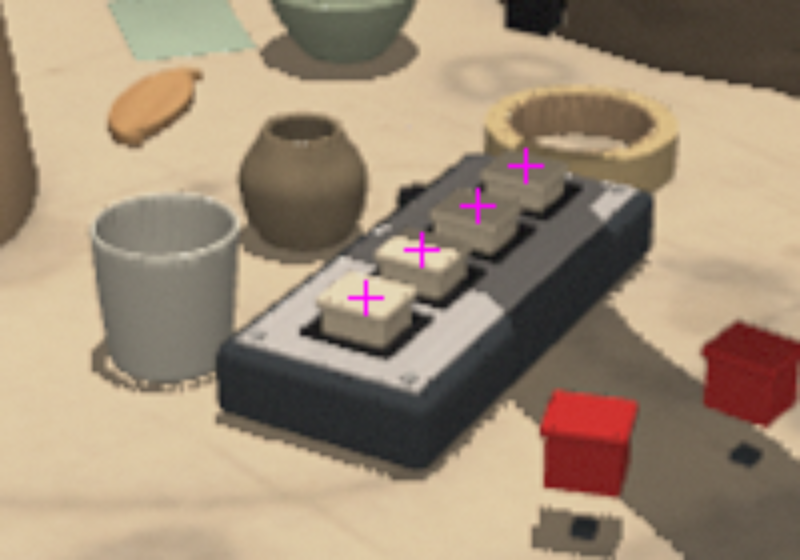

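```bash
python3 - <<'E'
from h import *
from scipy.spatial.transform import Rotation as R
p=read_camera("wrist");o=get_obs();print(o["time_s"],o["tool_pos"],o["tool_rot"],o["force"],p["fx"])
r=R.from_euler("xyz",o["tool_rot"],degrees=True)
print(np.linalg.inv(r.as_matrix())@(p["world_from_camera"][:3,3]-o["tool_pos"]))
for d in([0,0,.07],[.0095,.015,.07],[.0095,-.015,.07],[.0095,.0,.0],[.0375,.095,0],[.0375,-.095,0],[.0375,0,-.02]): print(d,proj(p,r.apply(d)+o["tool_pos"]))
E
```

```text
2.725 [ 0.54471722 -0.20255629  0.19601851] [178.99318044  -0.33483795  19.3267731 ] [-0.62301066 -0.55875586 -0.25787053] 400.0015395767879
[ 0.06926114  0.00037187 -0.09256511]
[0, 0, 0.07] (np.float64(319.9215909955993), np.float64(303.3206482866683))
[0.0095, 0.015, 0.07] (np.float64(354.69609774139076), np.float64(282.80391367570195))
[0.0095, -0.015, 0.07] (np.float64(285.09750212088244), np.float64(282.85115925418296))
[0.0095, 0.0, 0.0] (np.float64(319.4076178074632), np.float64(375.50576575343973))
[0.0375, 0.095, 0] (np.float64(708.9427818452273), np.float64(273.7947367037846))
[0.0375, -0.095, 0] (np.float64(-69.75544900029615), np.float64(274.3398967775525))
[0.0375, 0, -0.02] (np.float64(318.8746972285438), np.float64(307.33573806564533))
```

```bash
python3 - <<'E'
import cv2,numpy as np
i=cv2.imread("pics/wrist1.png")[270:420,140:500]
i=np.clip(i.astype(float)*2.5+15,0,255).astype(np.uint8)
cv2.imwrite("pics/w1c.png",cv2.resize(i,(792,330),interpolation=cv2.INTER_CUBIC))
from h import *
p=read_camera("scene");cv2.imwrite("pics/s2.png",cv2.resize(p["img"][20:320,200:600],(800,600)))
E
```

```text
(no output)
```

View pics/w1c.png

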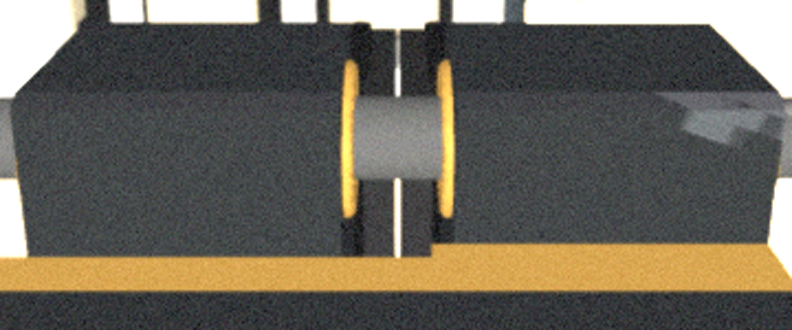

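View pics/s2.png

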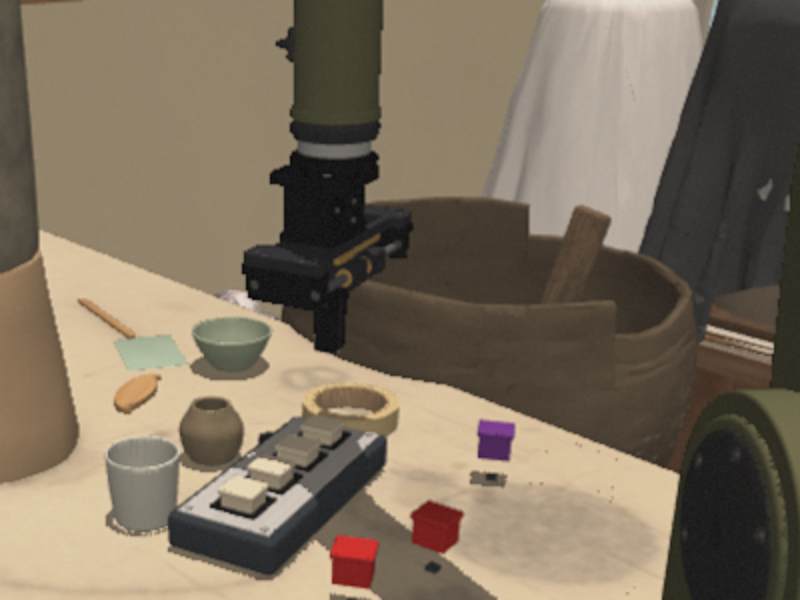

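Request:
carry_out(increments="0 0 -0.004 0.02 1 -0.3 -0.7; 0 0 -0.004 0.02 0 0 0; 0 0 0 0.01 0 0 0; 0 0 0 0.005 0 0 0; 0 0 0 0 0 0 0; 0 0 0 0 0 0 0")

```text
time_s: 3.52
tool_pos: [0.5415, -0.1987, 0.1404]
tool_rot: [179.8, -0.1, 19.8]
force: [-0.1, 0.4, -0.0]
grip_width: 0.0004
```

```bash
cat > g.py <<'E'
from h import *
import sys
K=np.array([[.4912,-.0539],[.5083,-.1008],[.5254,-.1476],[.5425,-.1944]])
o=get_obs();P=o["tool_pos"];k=K[int(sys.argv[1])-1]
yw=np.radians(o["tool_rot"][2]);d=k-P[:2]
print(o["time_s"],P.round(4),"tip z",(P[2]-.07).round(4),o["tool_rot"].round(2),o["force"].round(2),"go",(d@[np.cos(yw),np.sin(yw)]).round(4),(d@[np.sin(yw),-np.cos(yw)]).round(4))
E
python3 g.py 4; python3 g.py 4
```

```text
3.525 [ 0.5415 -0.1987  0.1404] tip z 0.0704 [ 1.7985e+02 -1.2000e-01  1.9810e+01] [-0.09  0.38 -0.04] go 0.0024 -0.0037
3.525 [ 0.5415 -0.1987  0.1404] tip z 0.0704 [ 1.7985e+02 -1.2000e-01  1.9810e+01] [-0.09  0.38 -0.04] go 0.0024 -0.0037
```

Request:
carry_out(increments="0 0.002 -0.003 0.004 0 0 0; 0 0 0 0.004 0 0 0; 0 0 0 0 0 0 0")

```text
time_s: 3.9
tool_pos: [0.5431, -0.1949, 0.1328]
tool_rot: [179.8, -0.2, 19.8]
force: [-0.1, -0.6, -0.1]
grip_width: 0.0003
```

Request:
carry_out(increments="0 0 0 0.003 0 0 0; 0 0 0 0.0015 0 0 0")

```text
time_s: 4.15
tool_pos: [0.5432, -0.195, 0.1281]
tool_rot: [179.8, -0.2, 19.8]
force: [-0.7, 0.0, 0.3]
grip_width: 0.0006
```

Request:
carry_out(increments="0 0 0 0.0015 0 0 0")

```text
time_s: 4.28
tool_pos: [0.5433, -0.195, 0.1265]
tool_rot: [179.8, -0.2, 19.8]
force: [-0.3, -0.6, 1.0]
grip_width: -0.0001
```

Request:
carry_out(increments="0 0 0 0.001 0 0 0")

```text
time_s: 4.4
tool_pos: [0.5432, -0.1951, 0.1254]
tool_rot: [179.8, -0.2, 19.8]
force: [-0.6, 0.8, 0.8]
grip_width: 0.0006
```

Request:
carry_out(increments="0 0 0 0.001 0 0 0")

```text
time_s: 4.53
tool_pos: [0.5432, -0.195, 0.1244]
tool_rot: [179.8, -0.2, 19.8]
force: [-1.3, -0.5, 1.4]
grip_width: 0.0004
```

Request:
carry_out(increments="0 0 0 0.001 0 0 0")

```text
time_s: 4.65
tool_pos: [0.5433, -0.195, 0.1235]
tool_rot: [179.8, -0.2, 19.8]
force: [-0.5, 0.8, 0.8]
grip_width: 0.0007
```

Request:
carry_out(increments="0 0 0 0.001 0 0 0")

```text
time_s: 4.78
tool_pos: [0.5432, -0.1951, 0.1227]
tool_rot: [179.8, -0.2, 19.8]
force: [-1.7, -0.1, 2.8]
grip_width: 0.0007
```

Request:
carry_out(increments="0 0 0 0.001 0 0 0")

```text
time_s: 4.9
tool_pos: [0.5432, -0.195, 0.1219]
tool_rot: [179.8, -0.2, 19.8]
force: [-1.6, 0.6, 2.7]
grip_width: 0.0005
```

Place 4 gives softly (about 2.5 mm at 2.7 N), so that key is free. Next is place 3.

Request:
carry_out(increments="0 0 0 -0.012 0 0 0; 0 0 -0.02 0 0 0 0; 0 0 -0.02 0 0 0 0; 0 0 -0.006 0 0 0 0; 0 0 0 0 0 0 0; 0 0 0 0 0 0 0")

```text
time_s: 5.65
tool_pos: [0.5262, -0.1472, 0.1341]
tool_rot: [179.8, -0.2, 20.0]
force: [0.4, -0.5, -0.4]
grip_width: 0.0006
```

```bash
python3 g.py 3
```

```text
5.65 [ 0.5262 -0.1472  0.1341] tip z 0.0641 [179.76  -0.2   19.95] [ 0.39 -0.49 -0.4 ] go -0.0008 0.0001
```

Request:
carry_out(increments="0 0 0 0.003 0 0 0; 0 0 0 0.003 0 0 0; 0 0 0 0 0 0 0")

```text
time_s: 6.02
tool_pos: [0.5262, -0.1485, 0.1273]
tool_rot: [179.8, -0.2, 19.8]
force: [0.4, 0.2, -0.3]
grip_width: 0.0005
```

Request:
carry_out(increments="0 0 0 0.001 0 0 0")

```text
time_s: 6.15
tool_pos: [0.5263, -0.1487, 0.1263]
tool_rot: [179.8, -0.2, 19.8]
force: [-0.4, -0.0, -0.7]
grip_width: 0.0001
```

Request:
carry_out(increments="0 0 0 0.001 0 0 0")

```text
time_s: 6.28
tool_pos: [0.5263, -0.1487, 0.1252]
tool_rot: [179.8, -0.2, 19.8]
force: [-1.5, 0.5, 4.2]
grip_width: 0.0009
```

Request:
carry_out(increments="0 0 0 0.001 0 0 0")

```text
time_s: 6.4
tool_pos: [0.5263, -0.1487, 0.1246]
tool_rot: [179.8, -0.2, 19.8]
force: [-1.7, -0.1, 5.3]
grip_width: 0.0004
```

Firm: force jumped from about 0 to 5.3 N within 1 to 1.5 mm. A free key at that force would have sunk 4.7 mm, so place 3 is the latched one. I'll press on.

Request:
carry_out(increments="0 0 0 0.0015 0 0 0; 0 0 0 0.0015 0 0 0")

```text
time_s: 6.65
tool_pos: [0.5264, -0.1487, 0.1232]
tool_rot: [179.7, -0.1, 19.8]
force: [-4.0, 0.3, 8.0]
grip_width: 0.0
```

Request:
carry_out(increments="0 0 0 0.0015 0 0 0; 0 0 0 0.0015 0 0 0")

```text
time_s: 6.9
tool_pos: [0.5264, -0.1487, 0.1224]
tool_rot: [179.7, -0.1, 19.8]
force: [-3.0, 1.2, 9.0]
grip_width: 0.0002
```

Request:
carry_out(increments="0 0 0 0.002 0 0 0; 0 0 0 0.002 0 0 0")

```text
time_s: 7.15
tool_pos: [0.5265, -0.1486, 0.1208]
tool_rot: [179.6, -0.0, 19.8]
force: [-3.5, 2.5, 10.2]
grip_width: 0.0004
```

Request:
carry_out(increments="0 0 0 0.002 0 0 0; 0 0 0 0.002 0 0 0")

```text
time_s: 7.4
tool_pos: [0.5265, -0.1484, 0.1194]
tool_rot: [179.6, 0.0, 19.8]
force: [-3.9, 2.2, 11.7]
grip_width: 0.0003
```

Request:
carry_out(increments="0 0 0 0.002 0 0 0; 0 0 0 0.002 0 0 0")

```text
time_s: 7.65
tool_pos: [0.5266, -0.1483, 0.1189]
tool_rot: [179.5, 0.1, 19.8]
force: [-6.5, 2.0, 16.3]
grip_width: 0.0003
```

Bottomed at about 6 mm below the latched height, with force rising to 16 N. I'll lift slowly and feel the key follow.

Request:
carry_out(increments="0 0 0 -0.003 0 0 0; 0 0 0 -0.003 0 0 0")

```text
time_s: 7.9
tool_pos: [0.5265, -0.1483, 0.1268]
tool_rot: [179.5, 0.2, 19.8]
force: [-1.7, -0.3, 2.6]
grip_width: 0.0003
```

Request:
carry_out(increments="0 0 0 -0.001 0 0 0; 0 0 0 0 0 0 0")

```text
time_s: 8.15
tool_pos: [0.5268, -0.1483, 0.128]
tool_rot: [179.5, 0.1, 19.8]
force: [0.3, -0.1, 1.4]
grip_width: 0.0006
```

Request:
carry_out(increments="0 0 0 -0.001 0 0 0; 0 0 0 0 0 0 0")

```text
time_s: 8.4
tool_pos: [0.5268, -0.1483, 0.1285]
tool_rot: [179.5, 0.1, 19.8]
force: [-0.1, -0.5, 1.4]
grip_width: 0.0003
```

The key still pushes up at TCP z 0.1285 m, above the 0.1263 m where there was no contact before, so the latch has let go. Now retreat.

Request:
carry_out(increments="0 0 0 -0.01 0 0 0; 0 0 0 -0.03 0 0 0; 0 0 0 -0.04 0 0 0; 0 0 0 -0.04 0 0 0; 0 -0.04 0.03 -0.02 0 0 0; 0 -0.04 0.03 0 0 0 0; 0 -0.04 0.03 0 0 0 0; 0 0 0 0 0 0 0; 0 0 0 0 0 0 0; 0 0 0 0 0 0 0")

```text
time_s: 9.65
tool_pos: [0.4442, -0.2735, 0.2784]
tool_rot: [179.3, -0.1, 20.2]
force: [-0.3, 0.4, 0.1]
grip_width: 0.0003
```

```bash
python3 - <<'E'
from h import *
o=get_obs();print(o["time_s"],o["tool_pos"],o["force"],o["joint_velocities"].round(1))
p=read_camera("top")
a=cv2.imread("pics/top0.png")
for t in("slip_cup","stone_pot","tape_roll"):
    print(t,[m["bbox"] for m in masks_of(t,p)[:1]])
s=read_camera("scene")
A=np.hstack([cv2.resize(cv2.imread("pics/scene0.png")[200:320,240:405],(400,290)),cv2.resize(s["img"][200:320,240:405],(400,290))])
B=np.hstack([cv2.resize(a[140:300,260:480],(400,290)),cv2.resize(p["img"][140:300,260:480],(400,290))])
cv2.imwrite("pics/end.png",np.vstack([A,B]))
E
```

```text
9.65 [ 0.444245   -0.27352451  0.27839287] [-0.30824443  0.37679443  0.14563056] [-0.7  0.  -0.6 -0.2 -0.8  0.1 -0.1]
slip_cup [[272.3, 175.6, 309.5, 214.7]]
stone_pot [[339.2, 149.0, 372.2, 186.0]]
tape_roll [[411.4, 154.0, 471.2, 214.9]]
```

View pics/end.png

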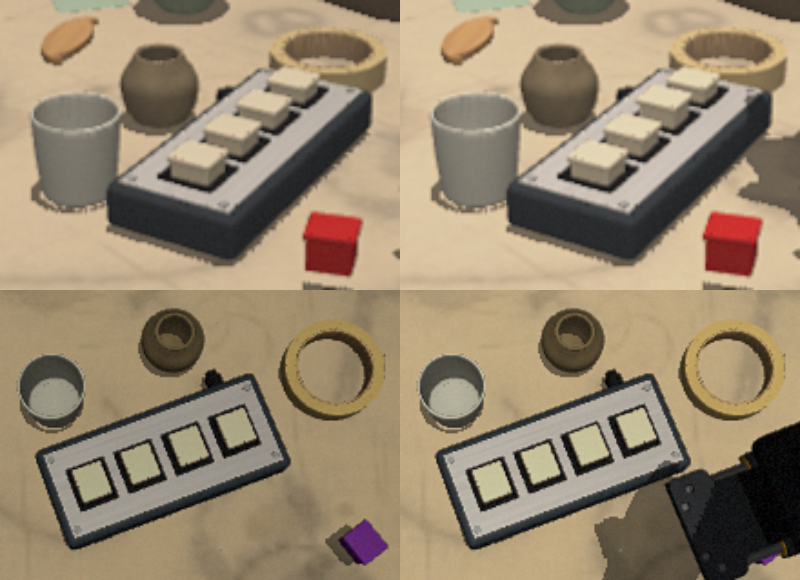

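The before/after pictures show place 3 (third from the near end, right panels) standing higher than at the start. The other keys, the cup, pot and tape are unchanged, and the hand is clear. Handing in.

```bash
python3 -c "
from cell import *
print(sign_off())"
```

```text
the job is handed in; nothing more can be done
None
```

The latched key was at place 3, third from the +y end. I pressed it home, it sprang back up, and I handed the job in with the hand clear. `sign_off()` reports no verdict, so what follows rests on my own checks.

- **Finding it:** With shut fingers I tapped place 4, which gave softly (about 2.5 mm at 2.7 N), so that key is free. Place 3 was firm: the force went from 0 to 5 N within 1 to 1.5 mm. I did not tap places 1 and 2, since place 3 was clear.
- **Pressing:** Place 3 sank about 6 mm below its latched height and bottomed at about 16 N, a few newtons above the stated 10 to 12 N. On the way up it followed the fingertips to at least 2 mm above where it had been latched.
- **Last checks:** The before/after pictures show key 3 standing higher, with the other keys, cup, pot and tape roll where they were. The force on the tool was about zero. The job took about 10 s of the 42 s allowed, and no check failed or disagreed.

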